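Pack the paint markers for the mural

ROBOT

A 6-joint arm with a two-finger parallel gripper is mounted at the origin on the work surface. World frame = base frame: x ahead of the robot, y to its left, z up, the work surface at z = 0. Lengths are in m, angles in rad, forces in N, time in s.
With the tool pointing down it reaches from about 0.425 to 0.95 m from the base axis. Payload 3.5 kg.
Tool frame: the origin (TCP) lies on the centre line of the jaws, within the pads' length; the fingertips stand 17 mm ahead of it and the grasp point (between the pads) lies 2 mm behind it; z points along the fingers, y is the line along which they close (so a half turn about z gives the same grasp; the last joint's range is limited). The gripper opens to 85 mm and grips with 20 to 120 N. Pads are 22 mm wide; open, the fingers measure 114 mm over their backs; the gripper's body (76 mm by 85 mm) begins 54 mm behind the grasp point. The pads swing forward as they close: fully open they stand 13 mm farther back than shut.
Start: joints at [1.18, 0.286, 1.577, -0, 1.279, -0.15], TCP at [0.161, 0.656, 0.248] pointing down, gripper open.
Joint ranges: [-2.77, 2.77], [-0.9, 2.22], [0.21, 2.48], [-1.53, 4.67], [0.24, 2.81], [-2.84, 2.84]. Speed limits (rad/s): [2.79, 2.79, 3.14, 3.14, 3.14, 3.14].

INTERFACE

Orientations are given as a unit quaternion [x, y, z, w].
In Python, from plant import ctrl gives the robot as it stands. The module is installed in compiled form; this text tells all that it offers.
- The arm moves only by the tool drive_tool, never from a script. Its argument "moves" is a list of rows, each a list of 3 entries, a list of its own where there are three numbers: the turn, a rotation vector about the tool's x, y, z in rad, then the shift along the tool's x, y, z in m, then the finger opening in m, from 0 to 0.0854. A call has 1 to 5 rows; each row shifts and turns the commanded pose from where the row before left it, along the tool's axes as they then stand; what a row does not reach is not made up. A row lasts 1/8 s, in which the tool goes at most 62.5 mm and 10.7 degrees, less where a joint would pass 70% of its speed; a pose out of reach is approached as far as the arm can. A call with a gripper value outside its range is refused whole. The fingers move at their own pace and stop on an object; "grip_force" is the grip in N (left out, the last holds). Time passes only in rows, so rows that do not move let the fingers close. It gives the time, the measured TCP pose, the force, the opening and the grip force at its end, in the units of the state.
- ctrl.get_state(): the state, without advancing time (a new reading comes with each control period).
- ctrl.read_camera(name): name is "scene" or "side" or "wrist"; returns a dict with "image" (400x640x3 uint8, red, green, blue), "fx", "fy", "cx", "cy" (pixels), "dist" ([k1, k2, p1, p2, k3] as OpenCV has them; the pictures are not rectified), "R" (3x3) and "t" (3): a world point X has camera coordinates R X + t. Camera axes: x right, y down, z forward; pixel columns grow to the right and rows downward; lengths in m; the calibration is good to about 2 mm. A picture is of the moment at which its call begins. There is no depth.
- ctrl.sign_off(): hands the job in; it is judged then, once.
The state is a dict: "time": time; "qpos": joint angles; "dq": joint speeds; "joint_efforts": joint torques, N m; "eef_pos": TCP position; "tcp_rot": TCP orientation; "contact_force": force on the tool from outside, world axes, zero at the start; "wrist_torque": the same for the moment, N m; "opening": opening from 0.0 (shut) to 1.0 (fully open); "finger_force": force on a finger pad.
Only numpy, scipy, OpenCV 4.12 (cv2) and the standard library are available. Lean on these libraries where they do the work, as an engineer would, in place of code of your own. Each camera call takes 0.05 s, during which the arm holds its last target. There are 200 camera calls.

TASK

Pack the paint markers for the mural: take the lid off the blue carrying box, pull every marker that is on the bench rack out of its spring clips, and press each one into a clip bay of its own in the box until it clicks fully home (any bay, either way round). When all of them are in, put the lid back on the box, fully down all round, and leave the bottle, cup, tub and tablet where they are.

Things in the scene. Friction and masses are not known exactly. Their poses are not given: they have to be found in the camera images.
- rack: Bench rack, screwed down: grey board 150 (x) x 250 (y) x 12 mm with two aluminium rails along y (20 mm wide, tops 40 mm above the table) at x = -38 and +38 mm. Origin: centre of the underside, z up. Four stations (slot0 to slot3), 56 mm apart in y; at each a spring-steel clip on either rail holds one marker, lying along the rack's x. Between the rails it is free down to the board.
- box: Blue sheet-metal carrying box, fixed to the bench, outside 158 (x) x 280 (y) x 56 (z) mm, walls 4 mm, open on top under its lid. Origin: centre of the underside, z up. Inside, two bars along y at x = -38 and +38 mm carry spring clips like the rack's: four bays (bay0 to bay3), 56 mm apart in y, for markers lying along the box's x, either way round. The floor between the bars is 6 mm above the table.
- lid: Loose lift-off lid, blue, 170 (x) x 292 (y) mm, 0.3 kg: 3 mm plate with a 14 mm deep skirt that goes round the outside of the box walls with 3 mm play on every side. Origin: centre of the skirt's lower edge, z up. Home on the box its origin is 42 mm above the box's and its axes lie along the box's (a half turn is the same). Starts on the box.
- lid_handle (a point): Middle of the black bar handle on top of the lid, 43 mm above the lid's origin. The bar is 90 mm along the lid's x and 14 mm wide in y; its top is 10 mm above this point, the lid's plate 26 mm below it.
- slot0 (a point): Middle of a marker clipped in station 0 of the rack (rack frame: x 0, y -84 mm, z 52 mm); axes as the rack's. Each clip takes up 30 to 47 mm either side of the middle along x; its leaves close over the barrel's upper half, tops 16 mm above the axis. A straight upward pull of about 10 N springs them aside; the marker is free after 18 mm.
- slot1 (a point): Middle of a marker clipped in station 1 of the rack (rack frame: x 0, y -28 mm, z 52 mm); axes as the rack's. Clips as at slot0.
- slot2 (a point): Middle of a marker clipped in station 2 of the rack (rack frame: x 0, y 28 mm, z 52 mm); axes as the rack's. Clips as at slot0.
- slot3 (a point): Middle of a marker clipped in station 3 of the rack (rack frame: x 0, y 84 mm, z 52 mm); axes as the rack's. Clips as at slot0.
- bay0 (a point): Middle of a marker home in bay 0 of the box (box frame: x 0, y -84 mm, z 36 mm); axes as the box's. Clips as at slot0. A marker laid on the clips rests 17 mm too high; a straight push down of about 10 N springs the leaves aside and it clicks home on the bars.
- bay1 (a point): Middle of a marker home in bay 1 of the box (box frame: x 0, y -28 mm, z 36 mm); axes as the box's. Clips as at bay0.
- bay2 (a point): Middle of a marker home in bay 2 of the box (box frame: x 0, y 28 mm, z 36 mm); axes as the box's. Clips as at bay0.
- bay3 (a point): Middle of a marker home in bay 3 of the box (box frame: x 0, y 84 mm, z 36 mm); axes as the box's. Clips as at bay0.
- marker_blue: Fat paint marker with a white barrel and blue cap and band, round, 24 mm in diameter, 130 mm long, 60 g. Origin: middle of its length, on its axis; x along the marker towards the cap. A small clip nub on the cap (5 cm from the middle, 4 mm proud) hinders rolling. Starts clipped in one of the rack's stations; may be absent.
- marker_red: Fat paint marker with a white barrel and red cap and band, round, 24 mm in diameter, 130 mm long, 60 g. Origin: middle of its length, on its axis; x along the marker towards the cap. A small clip nub on the cap (5 cm from the middle, 4 mm proud) hinders rolling. Starts clipped in one of the rack's stations; may be absent.
- marker_yellow: Fat paint marker with a white barrel and yellow cap and band, round, 24 mm in diameter, 130 mm long, 60 g. Origin: middle of its length, on its axis; x along the marker towards the cap. A small clip nub on the cap (5 cm from the middle, 4 mm proud) hinders rolling. Starts clipped in one of the rack's stations; may be absent.
- marker_green: Fat paint marker with a white barrel and green cap and band, round, 24 mm in diameter, 130 mm long, 60 g. Origin: middle of its length, on its axis; x along the marker towards the cap. A small clip nub on the cap (5 cm from the middle, 4 mm proud) hinders rolling. Starts clipped in one of the rack's stations; may be absent.
- medium_bottle: Clear bottle of painting medium with black label and white cap, 62 mm across, 165 mm tall, loose; bystander. Origin: centre of its underside.
- mixing_cup: White mixing cup, 78 mm across the rim, 95 mm tall, loose; bystander. Origin: centre of its underside.
- gesso_tub: White tub with blue cap, 90 mm across, 85 mm tall, loose; bystander. Origin: centre of its underside.
- tablet: Black tablet computer lying flat, 180 x 250 x 8 mm, loose; bystander. Origin: centre of its underside.
Not all that is in view belongs to the job. There is more than one size of the marker_red; the one meant has the size given above.

How it is judged:
On the way, in this order (a step that is already met when the one before it is completed fails the run):
1. The lid is off the box (horizontal distance between lid and box above 0.15 m), for 0.2 s.
2. Every marker present is clicked home in a bay of the box ((distance between marker_blue and bay0 below 0.011 m or distance between marker_blue and bay1 below 0.011 m or distance between marker_blue and bay2 below 0.011 m or distance between marker_blue and bay3 below 0.011 m) and angle between the x axis of each of marker_blue, marker_red, marker_yellow, marker_green and the x axis of box, either way round below 0.1 rad and (distance between marker_red and bay0 below 0.011 m or distance between marker_red and bay1 below 0.011 m or distance between marker_red and bay2 below 0.011 m or distance between marker_red and bay3 below 0.011 m) and (distance between marker_yellow and bay0 below 0.011 m or distance between marker_yellow and bay1 below 0.011 m or distance between marker_yellow and bay2 below 0.011 m or distance between marker_yellow and bay3 below 0.011 m) and (distance between marker_green and bay0 below 0.011 m or distance between marker_green and bay1 below 0.011 m or distance between marker_green and bay2 below 0.011 m or distance between marker_green and bay3 below 0.011 m)), for 0.3 s.
3. The lid is back on the box, fully down (horizontal distance between lid and box below 0.007 m and z of lid in the frame of box between 0.038 and 0.046 m and angle between the z axis of lid and the z axis of box, either way round below 0.04 rad and angle between the x axis of lid and the x axis of box, either way round below 0.08 rad), for 0.3 s.
At the end, for the whole second after the job is handed in: Every marker present is home in a bay (middle within 11 mm of the bay point, length within 0.1 rad of the box's x); lid on the box (centred within 7 mm, origin 38 to 46 mm above the box's, flat within 0.04 rad, square within 0.08 rad); all at rest (under 0.02 m/s) (all of step 2 and all of step 3 and linear speed of each of marker_blue, marker_red, marker_yellow, marker_green, lid below 0.02 m/s); the robot touches nothing.
It fails at once if The bottle of medium is pushed more than 4 cm from its place or tipped (distance of medium_bottle from where it was at the start of the episode above 0.04 m or angle between medium_bottle's own z axis and vertical above 0.5 rad).
It fails at once if The mixing cup is pushed more than 4 cm from its place or tipped (distance of mixing_cup from where it was at the start of the episode above 0.04 m or angle between mixing_cup's own z axis and vertical above 0.5 rad).
It fails at once if The gesso tub is pushed more than 4 cm from its place or tipped (distance of gesso_tub from where it was at the start of the episode above 0.04 m or angle between gesso_tub's own z axis and vertical above 0.5 rad).
It fails at once if The tablet is pushed more than 4 cm from its place or tipped (distance of tablet from where it was at the start of the episode above 0.04 m or angle between tablet's own z axis and vertical above 0.5 rad).
Of marker_blue, marker_red, marker_yellow, marker_green only 2 to 4 are there at a start; the rules pass over those that are not, and their reading is None.
At some moment in a run one of lid may be knocked a few centimetres aside while the robot is not near it.
Once in a run the grip may slacken for a moment while it holds something.
It also fails if it takes over 210 s, if anything falls off the work surface, if the arm or the gripper's body presses on something with over 40 N, if the wrist force passes 120 N, or if a joint passes its speed limit or range.

## Working session

There is one attempt and no reset: what is moved stays moved. The work goes in short steps, Python scripts to look and compute and a tool call to move; the robot and the scene stay as the last step left them, time stands still between calls to the robot, and variables do not carry over. Pictures are saved under pics/ and viewed, at most 17 in all, crops included, and the job is handed in when it is done.

Besides the shell and the picture viewer there is one more tool, called as name(argument=value, ...) on one line, values as JSON. drive_tool: Moves the arm, as the interface text tells. Its arguments: {"type":"object","properties":{"moves":{"type":"array","items":{"type":"array"}},"grip_force":{"type":"number"}},"required":["moves"]}

```bash
ls; mkdir -p pics
python3 - <<'E'
from plant import ctrl
import cv2, pickle
s=ctrl.get_state(); print({k:s[k] for k in s})
d={}
for n in("scene","side","wrist"):
    c=ctrl.read_camera(n); d[n]=c
    cv2.imwrite(f"pics/{n}0.png",c["image"][:,:,::-1]); print(n,c["fx"],c["fy"],c["cx"],c["cy"],c["dist"],c["R"],c["t"])
pickle.dump(d,open("cams0.pkl","wb"))
E
```

```text
pics
{'time': 0.0, 'qpos': array([ 1.17998463e+00,  2.87161220e-01,  1.57819424e+00, -2.64243368e-05,
        1.27856610e+00, -1.50001176e-01]), 'dq': array([-0.00040478, -0.0001806 , -0.00164593,  0.00030841, -0.00033659,
        0.00124956]), 'joint_efforts': array([ 7.04803024e-04, -4.05983591e+01, -2.92629951e+01, -4.80081792e-05,
        5.76735532e-03, -1.02046307e-06]), 'eef_pos': array([0.16072048, 0.65495074, 0.24694075]), 'tcp_rot': array([ 1.20110671e-01,  9.92759825e-01, -1.12551859e-03, -2.98864483e-04]), 'contact_force': array([-0.02009374, -0.72581161, -0.51249255]), 'wrist_torque': array([0.02825192, 0.01664525, 0.02299968]), 'finger_force': 0.0, 'opening': 0.9934647310762627}
scene 367.14244023986987 367.14244023986987 312.65605577774073 205.76989391505595 [-0.05437001  0.          0.          0.          0.        ] [[ 0.19816608  0.98001379  0.01741213]
 [ 0.64325525 -0.11662623 -0.75671726]
 [-0.73956263  0.16115614 -0.65351038]] [-0.16769175 -0.28176097  1.59594272]
side 425.625006110381 425.625006110381 315.13330559917586 198.99538781033945 [-0.106195  0.        0.        0.        0.      ] [[-0.93709933 -0.34885114  0.01215449]
 [-0.20863513  0.53184923 -0.82073612]
 [ 0.27985037 -0.77164713 -0.57117815]] [0.57455302 0.1596574  1.09529512]
wrist 340.2136917437213 340.2136917437213 317.05394409849475 200.06928436495556 [-0.0256943  0.         0.         0.         0.       ] [[ 0.23859685  0.97111529 -0.00257557]
 [ 0.92192922 -0.22567716  0.31482747]
 [ 0.30515253 -0.07749134 -0.94914542]] [-0.67476675 -0.04058726  0.37986197]
```

View pics/scene0.png

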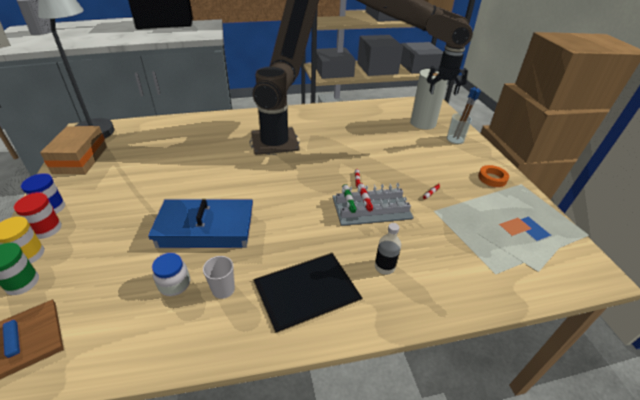

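View pics/side0.png

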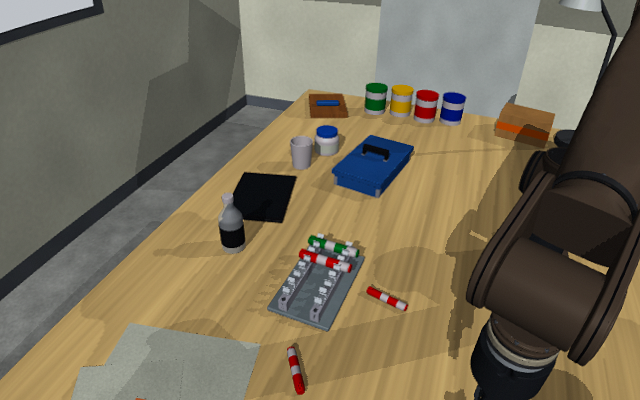

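The scene view shows the blue box with its lid at about (203,222), the rack at (372,206), the tub at (171,272), the cup at (219,277), the tablet at (305,290) and the bottle at (388,250). The side view shows two fat markers on the rack, green (333,245) and red (325,261). Two small red markers lie loose on the table and are decoys. Next I'll fit the poses.

```bash
cat > h.py <<'E'
import numpy as np, cv2
from scipy.optimize import minimize, least_squares
def proj(c,P):
    K=np.array([[c["fx"],0,c["cx"]],[0,c["fy"],c["cy"]],[0,0,1]])
    return cv2.projectPoints(np.asarray(P,float).reshape(-1,3),cv2.Rodrigues(np.array(c["R"]))[0],np.array(c["t"]),K,np.array(c["dist"]))[0].reshape(-1,2)
def ray(c,uv,z):
    K=np.array([[c["fx"],0,c["cx"]],[0,c["fy"],c["cy"]],[0,0,1]])
    n=cv2.undistortPoints(np.asarray(uv,float).reshape(-1,1,2),K,np.array(c["dist"])).reshape(-1,2)
    R=np.array(c["R"]);o=-R.T@np.array(c["t"]);d=np.c_[n,np.ones(len(n))]@R
    return o+d*((z-o[2])/d[:,2])[:,None]
def place(p,L):
    x,y,a=p;L=np.asarray(L,float);c,s=np.cos(a),np.sin(a)
    return np.c_[x+c*L[:,0]-s*L[:,1],y+s*L[:,0]+c*L[:,1],L[:,2]]
def cuboid(w,l,z0,z1): return [[sx*w/2,sy*l/2,z] for sx in(-1,1) for sy in(-1,1) for z in(z0,z1)]
def fitmask(cams,masks,parts,p0,S=4):
    """silhouette fit (union of convex hulls) of x,y,yaw"""
    big=[cv2.resize(m.astype(np.uint8)*255,None,fx=S,fy=S,interpolation=cv2.INTER_CUBIC)>127 for m in masks]
    def cost(p):
        t=0
        for c,b in zip(cams,big):
            im=np.zeros(b.shape,np.uint8)
            for L in parts:
                q=(proj(c,place(p,L))+.5)*S-.5
                cv2.fillConvexPoly(im,np.round(cv2.convexHull((q*16).astype(np.float32))).astype(np.int32),1,shift=4)
            im=im>0; t+=1-(im&b).sum()/(im|b).sum()
        return t
    sim=np.array([p0]+[np.array(p0)+d for d in np.diag([.03,.03,.1])])
    r=minimize(cost,p0,method="Nelder-Mead",options=dict(initial_simplex=sim,xatol=1e-4,fatol=1e-5))
    r=minimize(cost,r.x,method="Nelder-Mead",options=dict(initial_simplex=np.array([r.x]+[r.x+d for d in np.diag([.01,.01,.05])]),xatol=1e-4,fatol=1e-5))
    return r.x,r.fun
def hsv(c): return cv2.cvtColor(c["image"],cv2.COLOR_RGB2HSV).astype(int)
def blob(m,uv):
    n,l,st,ce=cv2.connectedComponentsWithStats(m.astype(np.uint8)); return l==l[uv[1],uv[0]]
E
python3 - <<'E'
import pickle; from h import *
d=pickle.load(open("cams0.pkl","rb")); sc,si=d["scene"],d["side"]
def bm(c,uv):
    H=hsv(c); m=(H[...,0]>95)&(H[...,0]<130)&(H[...,1]>120)
    m=cv2.morphologyEx(m.astype(np.uint8),cv2.MORPH_CLOSE,np.ones((3,3)))
    return blob(m,uv)
m1=bm(sc,(175,212)); m2=bm(si,(355,165)); print(m1.sum(),m2.sum())
print("box guess", ray(sc,[[203,222]],.03), "rack", ray(sc,[[372,206]],.012), ray(si,[[317,290]],.012))
lid=cuboid(.17,.292,.042,.059); box=cuboid(.158,.28,0,.056)
for c,m in((sc,m1),(si,m2)): print("lid extent",np.where(m)[1].min(),np.where(m)[1].max(),np.where(m)[0].min(),np.where(m)[0].max())
g=ray(sc,[[203,222]],.03)[0]
best=None
for a in(-.8,-.4,0,.4,.8,1.2,1.57):
    r=fitmask([sc,si],[m1,m2],[lid,box],[g[0],g[1],a])
    if best is None or r[1]<best[1]: best=r
print(best)
for c,m in((sc,m1),(si,m2)):print(fitmask([c],[m],[lid,box],best[0]))
a=cv2.resize(sc["image"][165:230,325:420],None,fx=4,fy=4,interpolation=cv2.INTER_CUBIC)
b=cv2.resize(si["image"][230:335,260:370],None,fx=4,fy=4,interpolation=cv2.INTER_CUBIC)
o=np.zeros((600,800,3),np.uint8);o[:260,:380]=a;o[:420,380:800]=b[:420,:420];
w=d["wrist"]["image"]; o[265:465,:320]=cv2.resize(w,(320,200))
cv2.imwrite("pics/c1.png",o[:470,:,::-1])
E
```

```text
4192 2847
box guess [[ 0.50154636 -0.28593987  0.03      ]] rack [[0.50363246 0.2772243  0.012     ]] [[0.49306476 0.31044382 0.012     ]]
lid extent 149 251 200 246
lid extent 332 412 135 195
(array([ 0.50470125, -0.28245056, -0.16552394]), np.float64(0.21974220235695185))
(array([ 0.50021533, -0.28217408, -0.17961794]), np.float64(0.10257473971576159))
(array([ 0.50470125, -0.28245056, -0.16552394]), np.float64(0.11070925868001247))
```

View pics/c1.png

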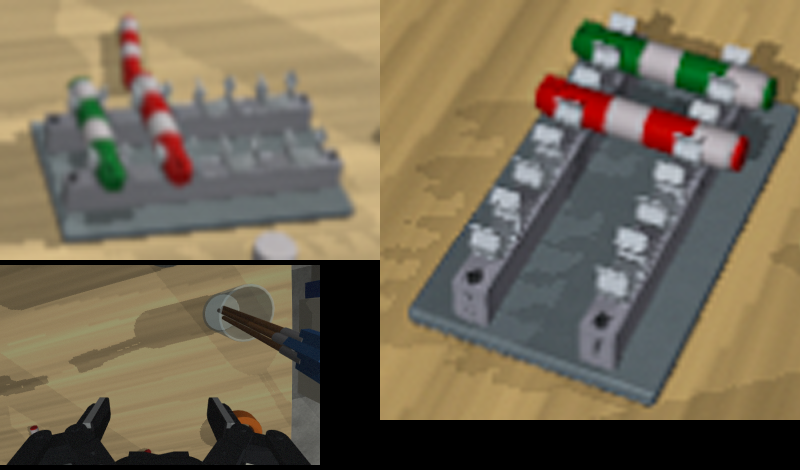

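In the crop, the scene part shows the rack's board corners at px (332,196), (340,225) and (413,218). The side part shows them at (267,308), (329,331) and (364,258). Green sits at the far end station and red next to it.

```bash
cat >> h.py <<'E'
from scipy.spatial.transform import Rotation as Ro
def togo(s,pos=None,yaw=None):
    """tool-frame shift and turn about tool z to bring TCP to pos with tool y at world angle yaw (mod pi), tool down"""
    R=Ro.from_quat(s["tcp_rot"]); M=R.as_matrix(); out=[]
    cur=np.arctan2(M[1,1],M[0,1])
    out.append("yaw_y %.4f tilt %s"%(cur,np.round(M[:,2],4)))
    if pos is not None: out.append("shift "+str(np.round(M.T@(np.array(pos)-s["eef_pos"]),4)))
    if yaw is not None:
        d=(yaw-cur+np.pi/2)%np.pi-np.pi/2; out.append("turn z %.4f"%(-d))
    return out
E
python3 - <<'E'
import pickle; from h import *; from plant import ctrl
d=pickle.load(open("cams0.pkl","rb")); sc,si,w=d["scene"],d["side"],d["wrist"]
A=[[-.075,-.125,0],[.075,-.125,0],[.075,.125,0],[-.075,.125,0]]
print("side",ray(si,[[267.5,308],[328.7,330.7],[364.5,258]],.0)[:,:2]); print("scene",ray(sc,[[332.5,196.2],[340.5,225],[413,218]],0)[:,:2])
print("red/green ends", ray(si,[[300,255],[350,268],[309,239],[357,252]],.052)[:,:2])
s=ctrl.get_state(); M=Ro.from_quat(s["tcp_rot"]).as_matrix(); R=np.array(w["R"])
print("cam in tool",M.T@(-R.T@w["t"]-s["eef_pos"]),"cam axes in tool",(M.T@R.T).round(3).tolist())
for p in((.3,-.6),(.4,-.6),(.5,0),(.35,-.6)):
    q=place([*p,-.17],cuboid(.17,.292,0,0)); print(p,proj(sc,q[::2]).round().tolist())
print("tablet",ray(sc,[[253,282],[332,256],[361,295],[274,328]],0)[:,:2].tolist())
print("bottle,cup,tub",ray(sc,[[387,268],[222,292],[172,290]],0)[:,:2].tolist())
print(togo(s,[.46,.25,.35],1.4))
E
```

```text
side [[0.58218977 0.39223813]
 [0.43228729 0.40209777]
 [0.42057982 0.15149914]]
scene [[0.4137116  0.16003751]
 [0.56333518 0.15038287]
 [0.57493308 0.40080998]]
red/green ends [[0.55843212 0.2535172 ]
 [0.43262035 0.25304411]
 [0.55966357 0.18988185]
 [0.43262309 0.19334343]]
cam in tool [ 0.08090876  0.00098989 -0.12435986] cam axes in tool [[-0.0, -0.949, -0.315], [1.0, 0.0, -0.001], [0.001, -0.315, 0.949]]Traceback (most recent call last):
  File "<stdin>", line 9, in <module>
  File "h.py", line 5, in proj
    return cv2.projectPoints(np.asarray(P,float).reshape(-1,3),cv2.Rodrigues(np.array(c["R"]))[0],np.array(c["t"]),K,np.array(c["dist"]))[0].reshape(-1,2)
           ~~~~~~~~~~~~~~~~~^^^^^^^^^^^^^^^^^^^^^^^^^^^^^^^^^^^^^^^^^^^^^^^^^^^^^^^^^^^^^^^^^^^^^^^^^^^^^^^^^^^^^^^^^^^^^^^^^^^^^^^^^^^^^
cv2.error: OpenCV(4.12.0) /io/opencv/modules/calib3d/src/calibration_base.cpp:1490: error: (-215:Assertion failed) npoints >= 0 && (depth == CV_32F || depth == CV_64F) in function 'projectPoints'
```

```bash
sed -i 's/np.asarray(P,float).reshape/np.array(P,float,order="C").copy().reshape/' h.py
python3 - <<'E'
import pickle; from h import *; from plant import ctrl
d=pickle.load(open("cams0.pkl","rb")); sc,si,w=d["scene"],d["side"],d["wrist"]
s=ctrl.get_state()
for p in((.3,-.6),(.4,-.6),(.5,0),(.35,-.6)):
    q=place([*p,-.17],cuboid(.17,.292,0,0)); print(p,proj(sc,q[::2]).round().tolist())
print("tablet",ray(sc,[[253,282],[332,256],[361,295],[274,328]],0)[:,:2].round(3).tolist())
print("bottle,cup,tub",ray(sc,[[387,268],[222,292],[172,290]],0)[:,:2].round(3).tolist())
print(togo(s,[.44,.28,.32],np.pi/2-.05))
E
```

```text
(0.3, -0.6) [[86.0, 186.0], [163.0, 185.0], [64.0, 217.0], [149.0, 216.0]]
(0.4, -0.6) [[78.0, 203.0], [160.0, 203.0], [55.0, 238.0], [145.0, 238.0]]
(0.5, 0) [[251.0, 202.0], [334.0, 201.0], [246.0, 236.0], [338.0, 235.0]]
(0.35, -0.6) [[82.0, 194.0], [162.0, 194.0], [60.0, 227.0], [147.0, 227.0]]
tablet [[0.742, -0.149], [0.689, 0.091], [0.841, 0.136], [0.896, -0.109]]
bottle,cup,tub [[0.764, 0.238], [0.761, -0.235], [0.73, -0.37]]
['yaw_y 1.3300 tilt [-7.0e-04 -1.8e-03 -1.0e+00]', 'shift [-0.3606 -0.2978 -0.0723]', 'turn z -0.1908']
```

drive_tool(moves=[[[0,0,0],[-0.036,-0.03,-0.007],0.085],[[0,0,0],[-0.036,-0.03,-0.007],0.085],[[0,0,0],[-0.036,-0.03,-0.007],0.085],[[0,0,0],[-0.036,-0.03,-0.007],0.085],[[0,0,0],[-0.036,-0.03,-0.007],0.085]])

```text
time: 0.78
eef_pos: [0.3005, 0.4655, 0.2832]
tcp_rot: [0.12, 0.993, -0.0, -0.0]
contact_force: [-1.4, -0.1, 0.2]
opening: 0.993
finger_force: 0.0
```

drive_tool(moves=[[[0,0,0],[-0.036,-0.03,-0.007],0.085],[[0,0,0],[-0.036,-0.03,-0.007],0.085],[[0,0,0],[-0.036,-0.03,-0.007],0.085],[[0,0,-0.095],[-0.036,-0.03,-0.007],0.085],[[0,0,-0.095],[-0.036,-0.03,-0.007],0.085]])

```text
time: 1.4
eef_pos: [0.4429, 0.2797, 0.3184]
tcp_rot: [0.024, 1.0, 0.0, -0.0]
contact_force: [0.5, 0.3, 0.6]
opening: 0.994
finger_force: 0.0
```

drive_tool(moves=[[[0,0,0],[0,0,0],0.085],[[0,0,0],[0,0,0],0.085]])

```text
time: 1.65
eef_pos: [0.4421, 0.2812, 0.3179]
tcp_rot: [0.026, 1.0, 0.0, -0.001]
contact_force: [-0.8, 0.0, -0.1]
opening: 0.998
finger_force: 0.0
```

Run:
```python
import pickle; from h import *; from plant import ctrl
s=ctrl.get_state(); w=ctrl.read_camera("wrist"); pickle.dump((s,w),open("w1.pkl","wb"))
cv2.imwrite("pics/w1.png",w["image"][:,:,::-1]); print(s["time"],s["eef_pos"],s["opening"],s["qpos"].round(2),togo(s,[.44,-.28,.32],np.pi/2-.17))
```

```text
1.65 [0.44209281 0.28120591 0.31786086] 0.9979855241454539 [ 0.37 -0.1   1.86  0.    1.38 -1.15] ['yaw_y 1.5190 tilt [-1.1e-03  1.0e-04 -1.0e+00]', 'shift [-0.027  -0.5606 -0.0022]', 'turn z 0.1182']
```

View pics/w1.png

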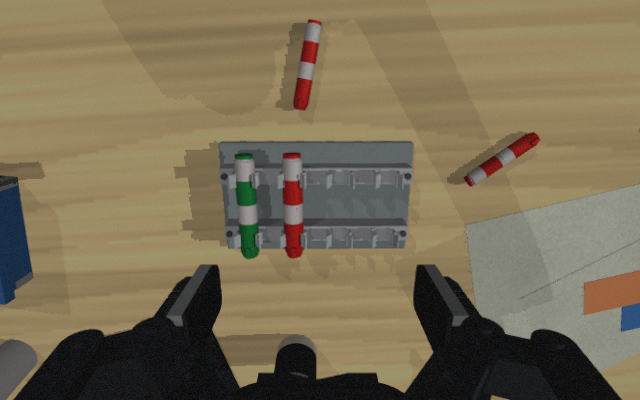

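The wrist view shows the rack's board with corners near (221,141), (412,141), (405,249) and (228,248). Green runs from (244,154) to (250,258), and red from (291,153) to (293,257). The loose reds look thinner.

Run:
```python
import pickle; from h import *
s,w=pickle.load(open("w1.pkl","rb"))
H=hsv(w)
B=ray(w,[[221,141.5],[412,141.5]],.012); print("far corners",B.round(4).tolist(), np.hypot(*(B[0]-B[1])[:2]))
B=ray(w,[[405.5,249],[227.5,249]],.012); print("near corners",B.round(4).tolist(), np.hypot(*(B[0]-B[1])[:2]))
for n,u in(("green",[[244,153.5],[250,258.5]]),("red",[[291.5,152.5],[293.5,257.5]]),("loose1",[[315,20],[300,109]]),("loose2",[[536,137],[467,184]])):
    P=ray(w,u,.052 if n[0]!='l' else .01); print(n,P[:,:2].round(4).tolist(),"mid",P.mean(0).round(4)[:2],"len",np.hypot(*(P[0]-P[1])[:2]),"yaw",np.arctan2(*(P[0]-P[1])[1::-1]))
# centreline of the markers by colour: widths
for n,m,seed in(("green",(H[...,0]>45)&(H[...,0]<85)&(H[...,1]>110),None),("red",((H[...,0]<8)|(H[...,0]>172))&(H[...,1]>130),None)):
    ys,xs=np.where(m); k=(ys>145)&(ys<265)&(xs>225)&(xs<315); ys,xs=ys[k],xs[k]
    rows=[(y,xs[ys==y].min(),xs[ys==y].max()) for y in range(150,262,6) if (ys==y).sum()>6]; print(n,ys.min(),ys.max(),rows)
# rails: screws
P=ray(w,[[224.5,177],[407.5,177],[229,234],[403.5,233.5]],.04);print("screws",P[:,:2].round(4).tolist(), P.mean(0))
```

```text
far corners [[0.4197, 0.1616, 0.012], [0.4322, 0.4027, 0.012]] 0.24146123456535643
near corners [[0.5824, 0.3989, 0.012], [0.5695, 0.1496, 0.012]] 0.2496585961866591
green [[0.4295, 0.1979], [0.5651, 0.1894]] mid [0.4973 0.1937] len 0.1358571758431758 yaw 3.078761633198774
red [[0.4313, 0.253], [0.5665, 0.2453]] mid [0.4989 0.2492] len 0.13544418853003456 yaw 3.0849204173694247
loose1 [[0.2872, 0.2877], [0.3854, 0.2639]] mid [0.3363 0.2758] len 0.10100277129827334 yaw 2.9038567180653496
loose2 [[0.4344, 0.562], [0.4924, 0.4783]] mid [0.4634 0.5201] len 0.10187736794301347 yaw 2.176948265030269
green 153 258 [(156, np.int64(235), np.int64(252)), (186, np.int64(237), np.int64(251)), (192, np.int64(236), np.int64(255)), (198, np.int64(237), np.int64(256)), (204, np.int64(238), np.int64(252)), (228, np.int64(240), np.int64(257)), (234, np.int64(241), np.int64(254)), (240, np.int64(241), np.int64(254)), (246, np.int64(241), np.int64(255)), (252, np.int64(242), np.int64(257))]
red 153 257 [(156, np.int64(283), np.int64(299)), (186, np.int64(285), np.int64(298)), (192, np.int64(283), np.int64(301)), (198, np.int64(283), np.int64(302)), (204, np.int64(286), np.int64(298)), (228, np.int64(284), np.int64(302)), (234, np.int64(286), np.int64(300)), (240, np.int64(287), np.int64(299)), (246, np.int64(287), np.int64(300)), (252, np.int64(287), np.int64(301))]
screws [[0.4591, 0.1679], [0.4707, 0.3911], [0.5348, 0.1633], [0.5457, 0.3883]] [0.50258142 0.2776704  0.04      ]
```

Green is at (0.4985, 0.1938) and red at (0.5005, 0.2495) with rack yaw −0.05. The rail spacing and the slot points agree with this. Now over to the box.

drive_tool(moves=[[[0,0,0],[-0.003,-0.056,0],0.085],[[0,0,0],[-0.003,-0.056,0],0.085],[[0,0,0],[-0.003,-0.056,0],0.085],[[0,0,0],[-0.003,-0.056,0],0.085],[[0,0,0],[-0.003,-0.056,0],0.085]])

```text
time: 2.33
eef_pos: [0.4426, 0.0005, 0.3182]
tcp_rot: [0.024, 1.0, 0.0, 0.0]
contact_force: [0.2, -0.3, -0.5]
opening: 0.995
finger_force: 0.0
```

drive_tool(moves=[[[0,0,0],[-0.003,-0.056,0],0.085],[[0,0,0],[-0.003,-0.056,0],0.085],[[0,0,0],[-0.003,-0.056,0],0.085],[[0,0,0.06],[-0.003,-0.056,0],0.085],[[0,0,0.06],[-0.003,-0.056,0],0.085]])

```text
time: 2.95
eef_pos: [0.441, -0.28, 0.318]
tcp_rot: [0.085, 0.996, 0.0, 0.0]
contact_force: [0.9, 0.4, 0.2]
opening: 0.993
finger_force: 0.0
```

drive_tool(moves=[[[0,0,0],[0,0,0],0.085],[[0,0,0],[0,0,0],0.085]])

```text
time: 3.2
eef_pos: [0.4409, -0.2782, 0.3178]
tcp_rot: [0.085, 0.996, 0.001, -0.0]
contact_force: [-0.1, 0.7, -0.4]
opening: 0.995
finger_force: 0.0
```

Run:
```python
import pickle; from h import *; from plant import ctrl
s=ctrl.get_state(); w=ctrl.read_camera("wrist"); pickle.dump((s,w),open("w2.pkl","wb"))
cv2.imwrite("pics/w2.png",w["image"][:,:,::-1]); print(s["time"],s["eef_pos"],s["qpos"].round(2))
```

```text
3.2 [ 0.44091818 -0.27823305  0.31781821] [-0.76 -0.1   1.87  0.    1.38 -2.16]
```

View pics/w2.png

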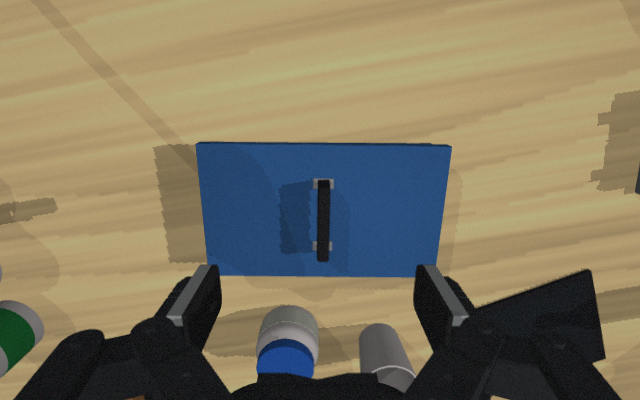

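The wrist view shows the lid squarely in view, with corners at (197,142), (450,146), (439,277) and (207,275). The handle bar runs from (323,180) to (323,261).

Run:
```python
import pickle; from h import *; from plant import ctrl
s,w=pickle.load(open("w2.pkl","rb"))
P=ray(w,[[197,142.5],[450,146],[439.5,277],[207,275.5]],.059)
print(P[:,:2].round(4).tolist(),[round(float(np.linalg.norm(P[i]-P[(i+1)%4])),4) for i in range(4)],P.mean(0))
A=np.array(cuboid(.17,.292,.059,.059))[::2][[0,1,3,2]]
r=least_squares(lambda p:(proj(w,place(p,A))-np.array([[197,142.5],[450,146],[439.5,277],[207,275.5]])).ravel(),[.5,-.28,-.17]);print(r.x,r.cost,r.fun.round(1))
H=hsv(w);V=H[...,2]; m=blob((V<55).astype(np.uint8)==1,(323,220))
ys,xs=np.where(m);print(xs.min(),xs.max(),ys.min(),ys.max())
Q=ray(w,[[(xs.min()+xs.max())/2,ys.min()],[(xs.min()+xs.max())/2,ys.max()]],.095);print("handle",Q,Q.mean(0),np.linalg.norm(Q[0]-Q[1]))
x,y,a=r.x
print(togo(s,[x,y,.20],a+np.pi/2))
```

```text
[[0.3963, -0.4068], [0.4485, -0.1255], [0.6164, -0.1468], [0.5635, -0.4416]] [0.2861, 0.1692, 0.2995, 0.1707] [ 0.50618337 -0.28019891  0.059     ]
[ 0.5061752  -0.2803792  -0.17701813] 17.200192770245415 [-1.9  0.7  3.4 -0.8 -3.8  0.   2.1  0.2]
317 329 180 261
handle [[ 0.45397865 -0.27294885  0.095     ]
 [ 0.54845661 -0.28858293  0.095     ]] [ 0.50121763 -0.28076589  0.095     ] 0.09576278157154695
['yaw_y 1.4014 tilt [-6.0e-04  1.4e-03 -1.0e+00]', 'shift [-0.0648  0.0087  0.1178]', 'turn z 0.0076']
```

drive_tool(moves=[[[0,0,0.004],[-0.021,0.003,0.03],0.05],[[0,0,0.004],[-0.021,0.003,0.04],0.05],[[0,0,0],[-0.021,0.003,0.04],0.05],[[0,0,0],[0,0,0.04],0.05],[[0,0,0],[0,0,0.03],0.05]])

```text
time: 3.88
eef_pos: [0.5045, -0.2788, 0.1365]
tcp_rot: [0.088, 0.996, 0.001, -0.001]
contact_force: [-0.6, -0.5, 0.3]
opening: 0.583
finger_force: 0.0
```

drive_tool(moves=[[[0,0,0],[0,0,0.03],0.05],[[0,0,0],[0,0,0.021],0.05],[[0,0,0],[0,0,0],0.05],[[0,0,0],[0,0,0],0.0],[[0,0,0],[0,0,0],0.0]], grip_force=60)

```text
time: 4.5
eef_pos: [0.5052, -0.282, 0.0891]
tcp_rot: [0.089, 0.996, -0.001, 0.001]
contact_force: [-2.6, -8.1, 5.1]
opening: 0.165
finger_force: 4.6
```

drive_tool(moves=[[[0,0,0],[0,0,0],0.0],[[0,0,0],[0,0,0],0.0],[[0,0,0],[0,0,0],0.0],[[0,0,0],[0,0,0],0.0]])

```text
time: 5.0
eef_pos: [0.5053, -0.2821, 0.0892]
tcp_rot: [0.089, 0.996, -0.0, 0.001]
contact_force: [0.3, 2.8, 6.9]
opening: 0.151
finger_force: 62.0
```

Run:
```python
from h import *; from plant import ctrl
s=ctrl.get_state(); print(s["time"],s["eef_pos"],s["qpos"].round(2),s["opening"],s["contact_force"],togo(s,[.33,-.59,.2]),s["tcp_rot"])
```

```text
5.0 [ 0.50527523 -0.28208441  0.08922377] [-0.68  0.26  1.93  0.    0.95 -2.08] 0.15120622653067214 [0.26978349 2.77421062 6.85735356] ['yaw_y 1.3919 tilt [ 0.0025 -0.001  -1.    ]', 'shift [ 0.1174 -0.3343 -0.1109]'] [ 8.93453693e-02  9.95999812e-01 -4.03711713e-04  1.27112805e-03]
```

drive_tool(moves=[[[0,0,0],[0,0,-0.01],0.0],[[0,0,0],[0,0,-0.02],0.0],[[0,0,0],[0,0,-0.03],0.0],[[0,0,0],[0,0,-0.03],0.0],[[0,0,0],[0,0,-0.02],0.0]])

```text
time: 5.62
eef_pos: [0.5044, -0.282, 0.1997]
tcp_rot: [0.089, 0.996, -0.001, 0.001]
contact_force: [0.1, -0.3, -2.4]
opening: 0.147
finger_force: 60.8
```

drive_tool(moves=[[[0,0,0],[0.01,-0.023,0],0.0],[[0,0,0],[0.015,-0.035,0],0.0],[[0,0,0],[0.017,-0.04,0],0.0],[[0,0,0],[0.017,-0.04,0],0.0],[[0,0,0],[0.017,-0.04,0],0.0]])

```text
time: 6.25
eef_pos: [0.3966, -0.4441, 0.1973]
tcp_rot: [0.089, 0.996, 0.0, -0.0]
contact_force: [0.8, -0.1, -2.9]
opening: 0.15
finger_force: 60.7
```

drive_tool(moves=[[[0,0,0],[0.017,-0.04,0],0.0],[[0,0,0],[0.017,-0.04,0],0.0],[[0,0,0],[0.017,-0.04,0],0.0],[[0,0,0],[0.012,-0.03,0],0.0],[[0,0,0],[0,0,0],0.0]])

```text
time: 6.88
eef_pos: [0.3072, -0.5813, 0.1971]
tcp_rot: [0.091, 0.996, 0.0, -0.0]
contact_force: [0.7, 1.2, -3.4]
opening: 0.151
finger_force: 60.7
```

Run:
```python
from h import *; from plant import ctrl
s=ctrl.get_state(); print(s["time"],s["eef_pos"],s["qpos"].round(2),s["opening"],s["contact_force"],s["finger_force"],togo(s))
c=ctrl.read_camera("scene"); cv2.imwrite("pics/s1.png",cv2.resize(c["image"][60:300,:340],None,fx=2,fy=2)[:,:,::-1])
```

```text
6.875 [ 0.30719081 -0.58133113  0.19713693] [-1.24  0.29  1.67 -0.    1.18 -2.63] 0.15075743445037898 [ 0.73541219  1.20802816 -3.35825579] 60.699553177691996 ['yaw_y 1.3886 tilt [-6.e-04  3.e-04 -1.e+00]']
```

View pics/s1.png

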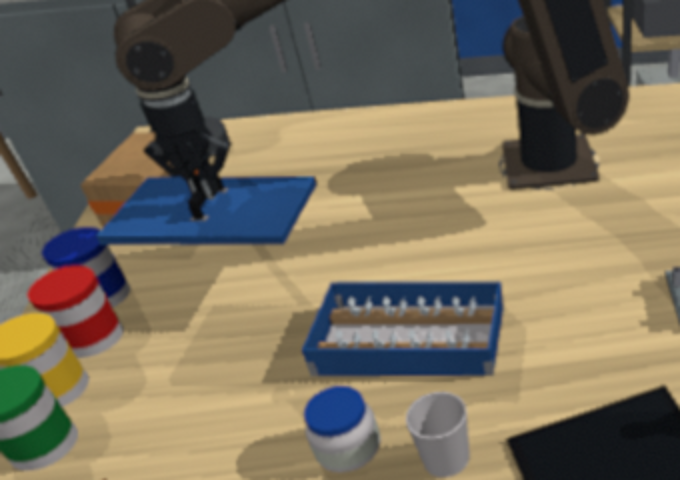

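The scene view shows the lid held level at about (210,210) in the crop, with the box open at (405,330) and its four bays empty. I'll lower the lid onto the bare table.

drive_tool(moves=[[[0,0,0],[0,0,0.03],0.0],[[0,0,0],[0,0,0.04],0.0],[[0,0,0],[0,0,0.035],0.0],[[0,0,0],[0,0,0.025],0.0],[[0,0,0],[0,0,0.01],0.0]])

```text
time: 7.55
eef_pos: [0.3095, -0.5772, 0.0551]
tcp_rot: [0.089, 0.996, 0.002, -0.001]
contact_force: [0.6, 1.1, -3.2]
opening: 0.155
finger_force: 60.6
```

drive_tool(moves=[[[0,0,0],[0,0,0.006],0.0],[[0,0,0],[0,0,0.003],0.0],[[0,0,0],[0,0,0.0],0.0]])

```text
time: 7.92
eef_pos: [0.3094, -0.5802, 0.0493]
tcp_rot: [0.089, 0.996, -0.001, 0.0]
contact_force: [-0.4, 0.3, -3.9]
opening: 0.148
finger_force: 60.6
```

drive_tool(moves=[[[0,0,0],[0,0,0.002],0.0],[[0,0,0],[0,0,0.002],0.0],[[0,0,0],[0,0,0.0],0.0],[[0,0,0],[0,0,0.0],0.0]])

```text
time: 8.43
eef_pos: [0.3094, -0.5806, 0.0473]
tcp_rot: [0.089, 0.996, -0.001, 0.0]
contact_force: [-2.1, 4.3, 6.5]
opening: 0.155
finger_force: 62.1
```

drive_tool(moves=[[[0,0,0],[0,0,0],0.04],[[0,0,0],[0,0,0],0.04],[[0,0,0],[0,0,0],0.04]])

```text
time: 8.8
eef_pos: [0.3091, -0.5799, 0.0444]
tcp_rot: [0.089, 0.996, -0.0, 0.0]
contact_force: [-0.1, -0.6, -0.1]
opening: 0.467
finger_force: 0.0
```

Run:
```python
from h import *; from plant import ctrl
s=ctrl.get_state(); print(s["time"],s["eef_pos"],s["opening"],s["contact_force"],togo(s,[.455,-.285,.25],1.392))
```

```text
8.8 [ 0.30914951 -0.57990996  0.04438967] 0.46659765035997375 [-0.10477629 -0.60581419 -0.13139655] ['yaw_y 1.3920 tilt [ 1.e-04 -4.e-04 -1.e+00]', 'shift [-0.0911  0.3161 -0.2057]', 'turn z -0.0000']
```

drive_tool(moves=[[[0,0,0],[0,0,-0.04],0.04],[[0,0,0],[0,0,-0.055],0.04],[[0,0,0],[0,0.03,-0.055],0.04],[[0,0,0],[-0.015,0.05,-0.055],0.04],[[0,0,0],[-0.015,0.05,0],0.04]])

```text
time: 9.43
eef_pos: [0.359, -0.4671, 0.2456]
tcp_rot: [0.09, 0.996, -0.005, 0.003]
contact_force: [0.6, -0.5, 0.2]
opening: 0.467
finger_force: 0.0
```

drive_tool(moves=[[[0,0,0],[-0.015,0.05,0],0.04],[[0,0,0],[-0.015,0.05,0],0.04],[[0,0,0],[-0.015,0.05,0],0.04],[[0,0,0],[-0.016,0.036,0],0.04],[[0,0,0],[0,0,0],0.04]])

```text
time: 10.05
eef_pos: [0.4517, -0.2911, 0.2395]
tcp_rot: [0.087, 0.996, 0.0, 0.0]
contact_force: [0.4, -0.2, -0.4]
opening: 0.469
finger_force: 0.0
```

Run:
```python
import pickle; from h import *; from plant import ctrl
s=ctrl.get_state(); w=ctrl.read_camera("wrist"); pickle.dump((s,w),open("w3.pkl","wb"))
cv2.imwrite("pics/w3.png",w["image"][:,:,::-1]); print(s["time"],s["eef_pos"],togo(s,[.4985,.1938,.2],np.pi/2-.05))
```

```text
10.05 [ 0.45169932 -0.29108481  0.23953222] ['yaw_y 1.3960 tilt [ 2.e-04  1.e-04 -1.e+00]', 'shift [0.0382 0.4856 0.0396]', 'turn z -0.1248']
```

View pics/w3.png

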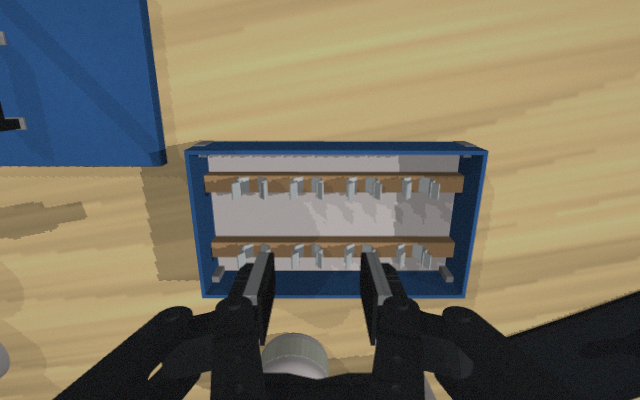

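The open box has rim corners near (187,150), (487,151), (468,298) and (202,297). The clip-leaf pairs on the far bar are centred at about x = 251, 307, 362 and 419 at row 181, and all bays are empty.

Run:
```python
import pickle; from h import *
s,w=pickle.load(open("w3.pkl","rb"))
U=np.array([[187,150],[487,151],[468.5,298],[202,297]])
P=ray(w,U,.056); print(P[:,:2].round(4).tolist(),[round(float(np.linalg.norm(P[i]-P[(i+1)%4])),4) for i in range(4)],P.mean(0))
A=np.array(cuboid(.158,.28,.056,.056))[::2][[0,1,3,2]]
r=least_squares(lambda p:(proj(w,place(p,A))-U).ravel(),[.5,-.28,-.17]);print(r.x,r.fun.round(1))
# same with free small camera rotation
def f(p):
    c=dict(w); c["R"]=Ro.from_rotvec([p[3],0,0]).as_matrix()@np.array(w["R"]); c["t"]=Ro.from_rotvec([p[3],0,0]).as_matrix()@np.array(w["t"]); return np.r_[(proj(c,place(p[:3],A))-U).ravel()]
r2=least_squares(f,[*r.x,0]);print(r2.x,r2.fun.round(1))
B=[[x,y,.052] for x in(-.038,) for y in(-.084,-.028,.028,.084)]
print(proj(w,place(r.x,B)).round(1).tolist(), proj(w,place([.5053,-.2821,-.179],B)).round(1).tolist())
```

```text
[[0.4049, -0.4025], [0.4534, -0.1323], [0.6091, -0.1545], [0.5584, -0.4329]] [0.2745, 0.1572, 0.283, 0.1565] [ 0.50643412 -0.28055349  0.056     ]
[ 0.50672491 -0.28073541 -0.17601829] [-2.4 -0.1  3.6 -0.6 -2.1  0.3  0.8  1.2]
[ 0.50792145 -0.28092407 -0.17595947  0.00337403] [-2.3  0.1  3.5 -0.4 -2.4  0.   1.1  1. ]
[[249.2, 191.6], [307.6, 191.7], [366.0, 191.8], [424.2, 191.9]] [[247.6, 190.2], [306.0, 190.5], [364.5, 190.7], [422.7, 191.0]]
```

drive_tool(moves=[[[0,0,0],[0.004,0.049,0],0.04],[[0,0,0],[0.004,0.049,0],0.04],[[0,0,0],[0.004,0.049,0],0.04],[[0,0,0],[0.004,0.049,0],0.04],[[0,0,0],[0.004,0.049,0],0.04]])

```text
time: 10.72
eef_pos: [0.4746, -0.0484, 0.2396]
tcp_rot: [0.09, 0.996, -0.0, 0.0]
contact_force: [0.6, 0.3, 0.0]
opening: 0.467
finger_force: 0.0
```

drive_tool(moves=[[[0,0,0],[0.004,0.049,0],0.04],[[0,0,0],[0.004,0.049,0.01],0.04],[[0,0,0],[0.004,0.049,0.02],0.04],[[0,0,-0.06],[0.004,0.049,0.03],0.04],[[0,0,-0.065],[0.002,0.044,0.03],0.04]])

```text
time: 11.35
eef_pos: [0.4979, 0.1916, 0.149]
tcp_rot: [0.026, 1.0, -0.0, 0.001]
contact_force: [0.1, -0.1, -0.8]
opening: 0.469
finger_force: 0.0
```

drive_tool(moves=[[[0,0,0],[0,0,0],0.04],[[0,0,0],[0,0,0],0.04]])

```text
time: 11.6
eef_pos: [0.4976, 0.1901, 0.1498]
tcp_rot: [0.027, 1.0, -0.0, 0.0]
contact_force: [0.4, -0.1, 0.8]
opening: 0.465
finger_force: 0.0
```

Run:
```python
import pickle; from h import *; from plant import ctrl
s=ctrl.get_state(); w=ctrl.read_camera("wrist"); print(s["time"],s["eef_pos"],togo(s,[.4985,.1938,.052],np.pi/2-.05))
cv2.imwrite("pics/w4.png",w["image"][:,:,::-1]); print(proj(w,[[.4985,.1938,.052],[.5005,.2495,.052]]).round())
```

```text
11.6 [0.49764683 0.19009819 0.14980263] ['yaw_y 1.5159 tilt [ 5.e-04 -5.e-04 -1.e+00]', 'shift [-0.0006  0.0038  0.0978]', 'turn z -0.0049']
[[321. 210.]
 [401. 209.]]
```

View pics/w4.png

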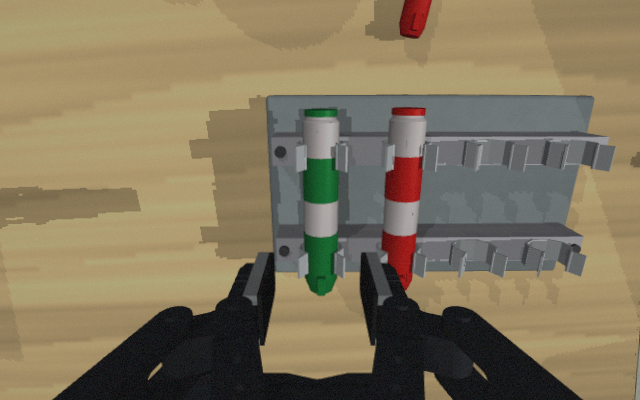

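The wrist view shows green at x≈321 and red at x≈402, both on the predicted points (321,210) and (401,209). Going down to grasp green.

drive_tool(moves=[[[0,0,-0.005],[0,0.004,0.02],0.04],[[0,0,0],[0,0,0.025],0.04],[[0,0,0],[0,0,0.025],0.04],[[0,0,0],[0,0,0.02],0.04],[[0,0,0],[0,0,0.009],0.04]])

```text
time: 12.28
eef_pos: [0.4978, 0.1937, 0.0507]
tcp_rot: [0.026, 1.0, -0.0, 0.0]
contact_force: [-0.1, 0.4, 0.4]
opening: 0.469
finger_force: 0.0
```

drive_tool(moves=[[[0,0,0],[0,0,0],0.04],[[0,0,0],[0,0,0],0.0],[[0,0,0],[0,0,0],0.0],[[0,0,0],[0,0,0],0.0],[[0,0,0],[0,0,0],0.0]], grip_force=70)

```text
time: 12.9
eef_pos: [0.4981, 0.1936, 0.0521]
tcp_rot: [0.024, 1.0, -0.002, 0.001]
contact_force: [-1.3, -4.9, 2.7]
opening: 0.254
finger_force: 68.3
```

drive_tool(moves=[[[0,0,0],[0,0,-0.004],0.0],[[0,0,0],[0,0,-0.006],0.0],[[0,0,0],[0,0,-0.01],0.0],[[0,0,0],[0,0,-0.01],0.0],[[0,0,0],[0,0,-0.01],0.0]])

```text
time: 13.52
eef_pos: [0.4981, 0.1957, 0.0927]
tcp_rot: [0.024, 1.0, 0.001, 0.001]
contact_force: [0.2, 0.2, -0.5]
opening: 0.257
finger_force: 71.0
```

drive_tool(moves=[[[0,0,0],[0,0,-0.02],0.0],[[0,0,0],[0,0,-0.03],0.0],[[0,0,0],[0,0,-0.03],0.0],[[0,0,0],[0,0,-0.01],0.0]])

```text
time: 14.02
eef_pos: [0.4986, 0.1958, 0.1841]
tcp_rot: [0.024, 1.0, 0.001, 0.003]
contact_force: [0.1, -0.1, -0.3]
opening: 0.252
finger_force: 71.0
```

Run:
```python
import pickle; from h import *; from plant import ctrl
s=ctrl.get_state(); w=ctrl.read_camera("wrist"); print(s["time"],s["eef_pos"],s["opening"],togo(s,[.4909,-.3642,.18],1.393))
cv2.imwrite("pics/w5.png",w["image"][:,:,::-1]);
```

```text
14.025 [0.49858561 0.1958227  0.1840583 ] 0.2523896168287614 ['yaw_y 1.5225 tilt [ 0.0058  0.0016 -1.    ]', 'shift [-0.0194 -0.5597  0.0031]', 'turn z 0.1295']
```

View pics/w5.png

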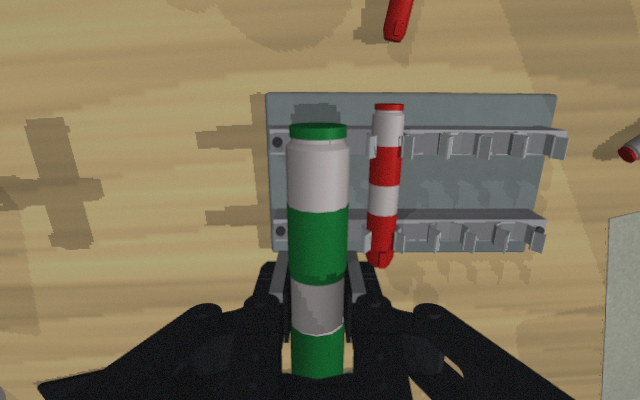

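Green is held straight and level at (318,250). The rack now holds only red, still at its station (385,185). Moving green to bay 0.

drive_tool(moves=[[[0,0,0],[-0.001,-0.03,0],0.0],[[0,0,0],[-0.002,-0.05,0],0.0],[[0,0,0],[-0.002,-0.055,0],0.0],[[0,0,0],[-0.002,-0.055,0],0.0],[[0,0,0],[-0.002,-0.055,0],0.0]])

```text
time: 14.7
eef_pos: [0.4934, -0.0514, 0.1796]
tcp_rot: [0.024, 1.0, 0.0, -0.001]
contact_force: [0.9, 0.3, -0.1]
opening: 0.259
finger_force: 71.0
```

drive_tool(moves=[[[0,0,0],[-0.002,-0.055,0],0.0],[[0,0,0],[-0.002,-0.055,0],0.0],[[0,0,0],[-0.002,-0.055,0],0.0],[[0,0,0],[-0.002,-0.055,0],0.0],[[0,0,0],[-0.002,-0.055,0],0.0]])

```text
time: 15.32
eef_pos: [0.4901, -0.3265, 0.1792]
tcp_rot: [0.025, 1.0, 0.001, -0.001]
contact_force: [0.5, 0.5, -0.5]
opening: 0.257
finger_force: 71.0
```

drive_tool(moves=[[[0,0,0.065],[-0.001,-0.035,0],0.0],[[0,0,0.065],[0,0,0],0.0],[[0,0,0],[0,0,0],0.0],[[0,0,0],[0,0,0],0.0]])

```text
time: 15.82
eef_pos: [0.4899, -0.3594, 0.1797]
tcp_rot: [0.089, 0.996, 0.001, -0.001]
contact_force: [0.9, -0.1, -0.2]
opening: 0.256
finger_force: 71.0
```

Run:
```python
import pickle; from h import *; from plant import ctrl
s=ctrl.get_state(); print(s["time"],s["eef_pos"],s["opening"],togo(s,[.4909,-.3642,.034],1.393))
```

```text
15.825 [ 0.48987353 -0.35944136  0.17971694] 0.25569491987274146 ['yaw_y 1.3935 tilt [-9.0e-04  1.1e-03 -1.0e+00]', 'shift [-0.002  -0.0046  0.1457]', 'turn z 0.0005']
```

drive_tool(moves=[[[0,0,0],[-0.001,-0.0046,0.03],0.0],[[0,0,0],[0,0,0.035],0.0],[[0,0,0],[0,0,0.03],0.0],[[0,0,0],[0,0,0.015],0.0],[[0,0,0],[0,0,0],0.0]])

```text
time: 16.45
eef_pos: [0.4899, -0.364, 0.0695]
tcp_rot: [0.089, 0.996, 0.001, -0.001]
contact_force: [-0.7, 0.3, -0.6]
opening: 0.256
finger_force: 71.0
```

Run:
```python
import pickle; from h import *; from plant import ctrl
s=ctrl.get_state(); w=ctrl.read_camera("wrist"); c=ctrl.read_camera("side"); print(s["time"],s["eef_pos"],s["contact_force"],s["opening"],togo(s,[.4909,-.3642,.034],1.393))
o=np.zeros((400,800,3),np.uint8); o[:,:480]=w["image"][:,80:560]; o[:,480:]=cv2.resize(c["image"][110:210,320:400+0],(320,400))
cv2.imwrite("pics/w6.png",o[:,:,::-1]);
```

```text
16.45 [ 0.48985498 -0.36400856  0.06951633] [-0.73209902  0.3415238  -0.57364808] 0.2555676186172757 ['yaw_y 1.3929 tilt [-0.0016  0.0017 -1.    ]', 'shift [-0.0011 -0.0001  0.0355]', 'turn z -0.0001']
```

View pics/w6.png

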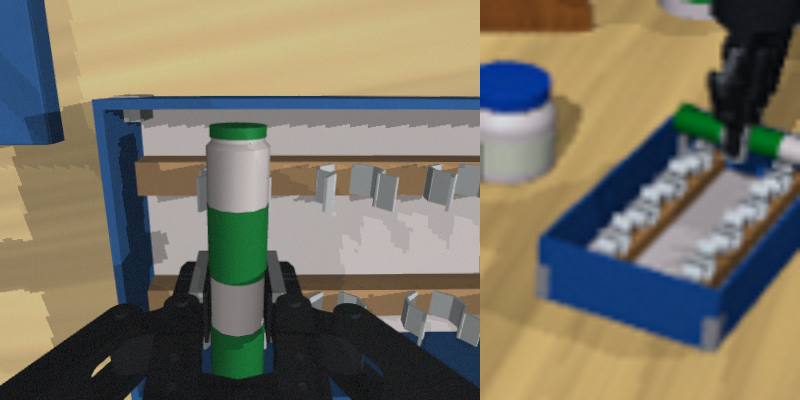

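The marker hangs right over bay 0's clip pair, with its far end just clear of the box rim (row 130 against 100). Pressing in.

drive_tool(moves=[[[0,0,0],[-0.001,0,0.012],0.0],[[0,0,0],[0,0,0.008],0.0],[[0,0,0],[0,0,0.006],0.0],[[0,0,0],[0,0,0.005],0.0],[[0,0,0],[0,0,0.004],0.0]])

```text
time: 17.18
eef_pos: [0.492, -0.3658, 0.0359]
tcp_rot: [0.089, 0.996, -0.001, 0.001]
contact_force: [0.7, 1.6, 29.8]
opening: 0.258
finger_force: 75.3
```

drive_tool(moves=[[[0,0,0],[0,0,0.002],0.0],[[0,0,0],[0,0,0],0.0],[[0,0,0],[0,0,0],0.0]])

```text
time: 17.55
eef_pos: [0.492, -0.3659, 0.036]
tcp_rot: [0.089, 0.996, -0.0, 0.0]
contact_force: [-2.5, 3.3, 11.9]
opening: 0.255
finger_force: 72.6
```

drive_tool(moves=[[[0,0,0],[0,0,0],0.04],[[0,0,0],[0,0,0],0.04],[[0,0,0],[0,0,-0.02],0.04],[[0,0,0],[0,0,-0.04],0.04],[[0,0,0],[0,0,-0.05],0.04]])

```text
time: 18.18
eef_pos: [0.4906, -0.3646, 0.1444]
tcp_rot: [0.089, 0.996, 0.001, -0.001]
contact_force: [1.0, 0.1, 0.6]
opening: 0.469
finger_force: 0.0
```

drive_tool(moves=[[[0,0,0],[0,0,-0.04],0.04],[[0,0,0],[0,0,0],0.04],[[0,0,0],[0,0,0],0.04]])

```text
time: 18.55
eef_pos: [0.4909, -0.3648, 0.1835]
tcp_rot: [0.089, 0.996, 0.0, -0.0]
contact_force: [-0.3, -0.0, -0.9]
opening: 0.467
finger_force: 0.0
```

Run:
```python
import pickle; from h import *; from plant import ctrl
s=ctrl.get_state(); w=ctrl.read_camera("wrist"); pickle.dump((s,w),open("w7.pkl","wb")); print(s["time"],s["eef_pos"],s["opening"],togo(s,[.5005,.2495,.15],np.pi/2-.05))
cv2.imwrite("pics/w7.png",w["image"][:,:,::-1]);
b=place([.5058,-.2815,-.178],[[-.065,-.084,.036],[0,-.084,.036],[.065,-.084,.036]]);print(proj(w,b).round().tolist())
```

```text
18.55 [ 0.4908875  -0.36478104  0.18350319] 0.46716044173710347 ['yaw_y 1.3920 tilt [-3.e-04  3.e-04 -1.e+00]', 'shift [0.0998 0.6062 0.0337]', 'turn z -0.1288']
[[317.0, 109.0], [317.0, 189.0], [317.0, 259.0]]
```

View pics/w7.png

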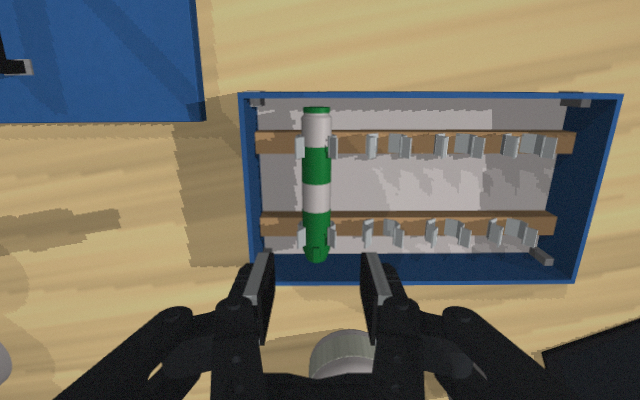

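Green is home in bay 0, spanning rows 108–262 at x≈317 against a prediction of 109–259 at 317. Next is red.

drive_tool(moves=[[[0,0,0],[0.009,0.055,0],0.04],[[0,0,0],[0.009,0.055,0],0.04],[[0,0,0],[0.009,0.055,0],0.04],[[0,0,0],[0.009,0.055,0],0.04],[[0,0,0],[0.009,0.055,0],0.04]])

```text
time: 19.23
eef_pos: [0.4945, -0.0844, 0.1816]
tcp_rot: [0.09, 0.996, 0.001, -0.002]
contact_force: [0.4, -0.5, -0.9]
opening: 0.467
finger_force: 0.0
```

drive_tool(moves=[[[0,0,0],[0.009,0.055,0],0.04],[[0,0,0],[0.009,0.055,0],0.04],[[0,0,0],[0.009,0.055,0],0.04],[[0,0,0],[0.009,0.055,0],0.04],[[0,0,0],[0.009,0.055,0],0.04]])

```text
time: 19.85
eef_pos: [0.4991, 0.1937, 0.1816]
tcp_rot: [0.089, 0.996, -0.001, -0.002]
contact_force: [1.0, 0.2, 0.1]
opening: 0.465
finger_force: 0.0
```

drive_tool(moves=[[[0,0,-0.064],[0.01,0.056,0.015],0.04],[[0,0,-0.065],[0,0,0.019],0.04],[[0,0,0],[0,0,0],0.04],[[0,0,0],[0,0,0],0.04]])

```text
time: 20.35
eef_pos: [0.5003, 0.2485, 0.149]
tcp_rot: [0.026, 1.0, -0.0, -0.001]
contact_force: [-0.6, -0.9, 0.8]
opening: 0.47
finger_force: 0.0
```

Run:
```python
import pickle; from h import *; from plant import ctrl
s=ctrl.get_state(); w=ctrl.read_camera("wrist"); print(s["time"],s["eef_pos"],togo(s,[.5005,.2495,.050],np.pi/2-.05))
H=hsv(w); m=((H[...,0]<8)|(H[...,0]>172))&(H[...,1]>130); n,l,st,ce=cv2.connectedComponentsWithStats(m.astype(np.uint8))
print([(x[:5].tolist()) for x in st[1:] if x[4]>60]); print(proj(w,[[.435,.253,.052],[.5005,.2495,.052],[.566,.246,.052]]).round().tolist())
```

```text
20.35 [0.50034239 0.24847571 0.14902238] ['yaw_y 1.5193 tilt [-1.4e-03 -5.0e-04 -1.0e+00]', 'shift [-0.0002  0.0011  0.099 ]', 'turn z -0.0015']
[[318, 0, 31, 39, 954], [301, 109, 32, 8, 230], [621, 127, 19, 29, 246], [592, 155, 20, 18, 227], [300, 158, 35, 46, 1440], [301, 233, 34, 63, 1590]]
[[318.0, 113.0], [317.0, 210.0], [317.0, 292.0]]
```

drive_tool(moves=[[[0,0,0],[0,0.001,0.02],0.04],[[0,0,0],[0,0,0.025],0.04],[[0,0,0],[0,0,0.025],0.04],[[0,0,0],[0,0,0.02],0.04],[[0,0,0],[0,0,0.009],0.04]])

```text
time: 21.02
eef_pos: [0.5005, 0.2495, 0.0497]
tcp_rot: [0.025, 1.0, -0.0, -0.001]
contact_force: [-0.9, -0.3, -1.3]
opening: 0.468
finger_force: 0.0
```

drive_tool(moves=[[[0,0,0],[0,0,0],0.04],[[0,0,0],[0,0,0],0.0],[[0,0,0],[0,0,0],0.0],[[0,0,0],[0,0,0],0.0],[[0,0,0],[0,0,0],0.0]], grip_force=70)

```text
time: 21.65
eef_pos: [0.5013, 0.2489, 0.0517]
tcp_rot: [0.024, 1.0, -0.001, 0.001]
contact_force: [-1.1, -4.9, 1.7]
opening: 0.256
finger_force: 68.4
```

drive_tool(moves=[[[0,0,0],[0,0,-0.004],0.0],[[0,0,0],[0,0,-0.006],0.0],[[0,0,0],[0,0,-0.01],0.0],[[0,0,0],[0,0,-0.01],0.0],[[0,0,0],[0,0,-0.01],0.0]])

```text
time: 22.28
eef_pos: [0.5018, 0.2508, 0.0931]
tcp_rot: [0.025, 1.0, 0.001, 0.002]
contact_force: [0.5, 0.7, 0.3]
opening: 0.258
finger_force: 71.1
```

drive_tool(moves=[[[0,0,0],[0,0,-0.02],0.0],[[0,0,0],[0,0,-0.03],0.0],[[0,0,0],[0,0,-0.03],0.0],[[0,0,0],[0,0,-0.01],0.0],[[0,0,0],[0,0,0],0.0]])

```text
time: 22.9
eef_pos: [0.501, 0.2503, 0.1817]
tcp_rot: [0.025, 1.0, 0.0, 0.001]
contact_force: [-0.7, 0.2, -0.8]
opening: 0.255
finger_force: 71.1
```

Run:
```python
import pickle; from h import *; from plant import ctrl
s=ctrl.get_state(); print(s["time"],s["eef_pos"],s["opening"],togo(s,[.5108,-.2539,.18],1.393))
```

```text
22.9 [0.50102337 0.2503402  0.18165215] 0.25546694754888777 ['yaw_y 1.5212 tilt [ 2.2e-03  8.0e-04 -1.0e+00]', 'shift [-0.0348 -0.5031  0.0013]', 'turn z 0.1282']
```

drive_tool(moves=[[[0,0,0],[-0.002,-0.035,0],0.0],[[0,0,0],[-0.004,-0.052,0],0.0],[[0,0,0],[-0.004,-0.052,0],0.0],[[0,0,0],[-0.004,-0.052,0],0.0],[[0,0,0],[-0.004,-0.052,0],0.0]])

```text
time: 23.52
eef_pos: [0.5054, 0.0051, 0.1788]
tcp_rot: [0.025, 1.0, 0.0, -0.001]
contact_force: [0.6, 0.0, -0.4]
opening: 0.254
finger_force: 71.1
```

drive_tool(moves=[[[0,0,0],[-0.004,-0.052,0],0.0],[[0,0,0],[-0.004,-0.052,0],0.0],[[0,0,0],[-0.004,-0.052,0],0.0],[[0,0,0],[-0.003,-0.052,0],0.0],[[0,0,0],[-0.002,-0.052,0],0.0]])

```text
time: 24.15
eef_pos: [0.5096, -0.2552, 0.1786]
tcp_rot: [0.025, 1.0, 0.001, -0.001]
contact_force: [-0.1, 0.5, -0.6]
opening: 0.262
finger_force: 71.1
```

drive_tool(moves=[[[0,0,0.064],[0,0,0],0.0],[[0,0,0.064],[0,0,0],0.0],[[0,0,0],[0,0,0],0.0],[[0,0,0],[0,0,0],0.0]])

```text
time: 24.65
eef_pos: [0.5102, -0.2536, 0.1795]
tcp_rot: [0.088, 0.996, 0.0, -0.001]
contact_force: [-0.4, -0.8, -0.5]
opening: 0.26
finger_force: 71.1
```

Run:
```python
import pickle; from h import *; from plant import ctrl
s=ctrl.get_state(); print(s["time"],s["eef_pos"],s["opening"],s["finger_force"],togo(s,[.5108,-.2539,.07],1.393))
w=ctrl.read_camera("wrist"); H=hsv(w); m=((H[...,0]<8)|(H[...,0]>172))&(H[...,1]>130); n,l,st,ce=cv2.connectedComponentsWithStats(m.astype(np.uint8))
print([(x[:5].tolist()) for x in st[1:] if x[4]>60]);
```

```text
24.65 [ 0.51017745 -0.25363303  0.17953929] 0.2598501910885356 71.05848670005798 ['yaw_y 1.3942 tilt [-0.0013  0.001  -1.    ]', 'shift [-0.0008 -0.0002  0.1095]', 'turn z 0.0012']
[[289, 120, 58, 17, 890], [287, 202, 62, 82, 4281], [289, 321, 56, 59, 2412]]
```

drive_tool(moves=[[[0,0,0],[-0.001,0,0.03],0.0],[[0,0,0],[0,0,0.035],0.0],[[0,0,0],[0,0,0.03],0.0],[[0,0,0],[0,0,0.015],0.0],[[0,0,0],[0,0,0],0.0]])

```text
time: 25.32
eef_pos: [0.511, -0.2537, 0.0696]
tcp_rot: [0.089, 0.996, 0.001, -0.001]
contact_force: [-1.2, 0.5, -1.1]
opening: 0.257
finger_force: 71.1
```

drive_tool(moves=[[[0,0,0],[0,0,0.012],0.0],[[0,0,0],[0,0,0.008],0.0],[[0,0,0],[0,0,0.006],0.0],[[0,0,0],[0,0,0.005],0.0],[[0,0,0],[0,0,0.004],0.0]])

```text
time: 25.95
eef_pos: [0.5131, -0.2557, 0.0368]
tcp_rot: [0.089, 0.996, -0.002, 0.002]
contact_force: [0.5, -7.7, -3.6]
opening: 0.255
finger_force: 70.8
```

drive_tool(moves=[[[0,0,0],[0,0,0.002],0.0],[[0,0,0],[0,0,0],0.0],[[0,0,0],[0,0,0],0.0]])

```text
time: 26.32
eef_pos: [0.5127, -0.2555, 0.0357]
tcp_rot: [0.089, 0.996, -0.001, 0.001]
contact_force: [-1.6, -1.3, 9.2]
opening: 0.259
finger_force: 72.2
```

Home height again. Release, back off and verify, looking at the lid as well.

drive_tool(moves=[[[0,0,0],[0,0,0],0.04],[[0,0,0],[0,0,0],0.04],[[0,0,0],[0,0,-0.02],0.04],[[0,0,0],[0,0,-0.04],0.04],[[0,0,0],[0,0,-0.05],0.04]])

```text
time: 26.95
eef_pos: [0.5108, -0.2537, 0.1445]
tcp_rot: [0.089, 0.996, 0.001, -0.001]
contact_force: [0.9, -0.3, 0.8]
opening: 0.468
finger_force: 0.0
```

drive_tool(moves=[[[0,0,0],[0.02,-0.03,-0.05],0.04],[[0,0,0],[0.02,-0.04,-0.04],0.04],[[0,0,0],[0.02,-0.04,0],0.04],[[0,0,0],[0,0,0],0.04],[[0,0,0],[0,0,0],0.04]])

```text
time: 27.58
eef_pos: [0.4329, -0.3514, 0.2338]
tcp_rot: [0.089, 0.996, 0.0, 0.0]
contact_force: [0.1, -0.0, -0.1]
opening: 0.47
finger_force: 0.0
```

Run:
```python
import pickle; from h import *; from plant import ctrl
s=ctrl.get_state(); w=ctrl.read_camera("wrist"); pickle.dump((s,w),open("w8.pkl","wb")); print(s["time"],s["eef_pos"],s["opening"],togo(s,[.26,-.56,.30],1.393))
cv2.imwrite("pics/w8.png",w["image"][:,:,::-1]);
b=place([.5058,-.2815,-.178],[[-.065,-.084,.036],[.065,-.084,.036],[-.065,.028,.036],[.065,.028,.036]]);print(proj(w,b).round().tolist())
```

```text
27.575 [ 0.43292581 -0.3514282   0.23377662] 0.47037691314008623 ['yaw_y 1.3926 tilt [ 2.e-04  6.e-04 -1.e+00]', 'shift [ 0.1332 -0.2359 -0.0664]', 'turn z -0.0004']
[[314.0, 169.0], [314.0, 285.0], [429.0, 169.0], [417.0, 285.0]]
```

View pics/w8.png

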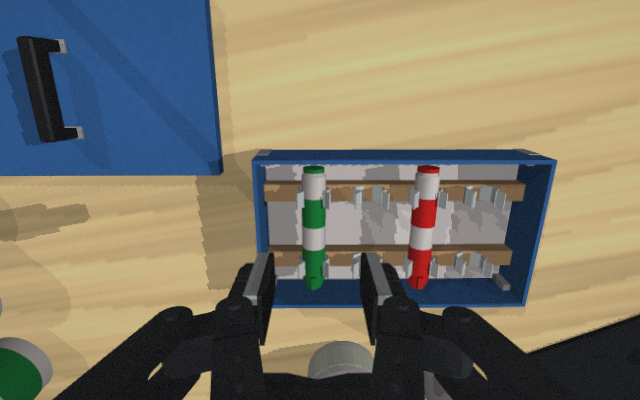

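Green (314, rows 167–290) and red (428→418, rows 167–290) are both home in bays 0 and 2, matching the predictions. The lid's corner is at (222,173). Now a look at the lid from above, from the same relative viewpoint as before.

drive_tool(moves=[[[0,0,0],[0.024,-0.041,-0.007],0.05],[[0,0,0],[0.024,-0.041,-0.007],0.05],[[0,0,0],[0.024,-0.041,-0.007],0.05],[[0,0,0],[0.024,-0.041,-0.007],0.05],[[0,0,0],[0.025,-0.042,-0.007],0.05]])

```text
time: 28.25
eef_pos: [0.2777, -0.5333, 0.2683]
tcp_rot: [0.088, 0.996, 0.001, -0.0]
contact_force: [0.2, -0.7, -0.4]
opening: 0.588
finger_force: 0.0
```

drive_tool(moves=[[[0,0,0],[0.025,-0.042,-0.007],0.05],[[0,0,0],[0,0,0],0.05],[[0,0,0],[0,0,0],0.05]])

```text
time: 28.62
eef_pos: [0.2465, -0.5692, 0.2748]
tcp_rot: [0.088, 0.996, 0.001, -0.0]
contact_force: [-0.7, 0.1, 0.4]
opening: 0.587
finger_force: 0.0
```

Run:
```python
import pickle; from h import *; from plant import ctrl
s=ctrl.get_state(); w=ctrl.read_camera("wrist"); pickle.dump((s,w),open("w9.pkl","wb")); print(s["time"],s["eef_pos"],s["qpos"].round(2),togo(s,[.3094,-.5806,.14],1.393))
cv2.imwrite("pics/w9.png",w["image"][:,:,::-1])
print(proj(w,place([.3094,-.5806,-.178],np.array(cuboid(.17,.292,.017,.017))[::2])).round().tolist())
V=hsv(w)[...,2]; m=V<55; n,l,st,ce=cv2.connectedComponentsWithStats(m.astype(np.uint8)); print([x.tolist() for x in st[1:] if x[4]>400])
```

```text
28.625 [ 0.24649809 -0.5691927   0.2747668 ] [-1.33  0.15  1.69  0.    1.3  -2.72] ['yaw_y 1.3941 tilt [ 2.0e-04  1.9e-03 -1.0e+00]', 'shift [-0.064  -0.0004  0.1348]', 'turn z 0.0011']
[[186.0, 143.0], [445.0, 144.0], [202.0, 276.0], [429.0, 276.0]]
[[311, 180, 12, 82, 949], [0, 211, 53, 119, 1712], [47, 254, 541, 146, 32787]]
```

View pics/w9.png

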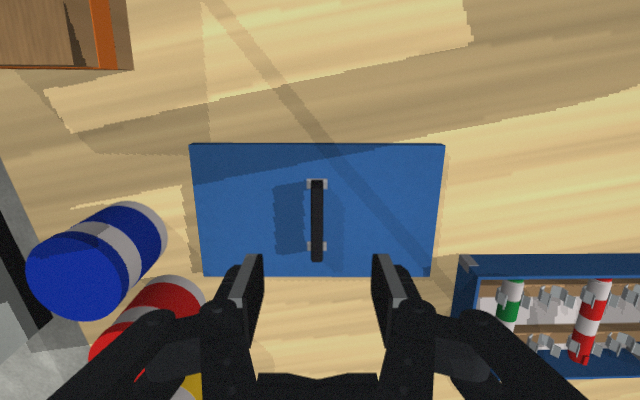

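The lid is undisturbed: corners at (190,143), (445,144), (432,277) and (203,276), with the handle at x=317, rows 180–261, just as predicted. Regrasping at the same point.

drive_tool(moves=[[[0,0,0],[-0.021,0,0.04],0.05],[[0,0,0],[-0.021,0,0.045],0.05],[[0,0,0],[-0.022,0,0.045],0.05],[[0,0,0],[0,0,0.04],0.05],[[0,0,0],[0,0,0.03],0.05]])

```text
time: 29.3
eef_pos: [0.3101, -0.5788, 0.0729]
tcp_rot: [0.087, 0.996, 0.002, -0.001]
contact_force: [0.5, 0.8, -0.8]
opening: 0.583
finger_force: 0.0
```

drive_tool(moves=[[[0,0,0],[0,0,0.02],0.05],[[0,0,0],[0,0,0.007],0.05],[[0,0,0],[0,0,0],0.05],[[0,0,0],[0,0,0],0.0],[[0,0,0],[0,0,0],0.0]], grip_force=70)

```text
time: 29.92
eef_pos: [0.3087, -0.582, 0.05]
tcp_rot: [0.089, 0.996, -0.001, 0.0]
contact_force: [0.8, 2.0, 2.4]
opening: 0.169
finger_force: 1.8
```

drive_tool(moves=[[[0,0,0],[0,0,0],0.0],[[0,0,0],[0,0,0],0.0],[[0,0,0],[0,0,0],0.0],[[0,0,0],[0,0,0],0.0]])

```text
time: 30.42
eef_pos: [0.3088, -0.5823, 0.0502]
tcp_rot: [0.089, 0.996, -0.001, 0.0]
contact_force: [-1.0, 1.9, 6.3]
opening: 0.146
finger_force: 71.3
```

drive_tool(moves=[[[0,0,0],[0,0,-0.01],0.0],[[0,0,0],[0,0,-0.03],0.0],[[0,0,0],[0,0,-0.045],0.0],[[0,0,0],[0,0,-0.045],0.0],[[0,0,0],[0,0,-0.03],0.0]])

```text
time: 31.05
eef_pos: [0.3084, -0.5816, 0.2104]
tcp_rot: [0.089, 0.996, -0.001, 0.0]
contact_force: [-0.1, -1.9, -2.7]
opening: 0.144
finger_force: 70.2
```

Run:
```python
import pickle; from h import *; from plant import ctrl
s=ctrl.get_state(); print(s["time"],s["eef_pos"],s["opening"],s["contact_force"],s["finger_force"],togo(s,[.5053,-.2821,.2],1.392))
```

```text
31.05 [ 0.30835815 -0.58163783  0.21037559] 0.14425187924096958 [-0.13987876 -1.92198639 -2.68244573] 70.15114462876227 ['yaw_y 1.3930 tilt [ 3.0e-04 -1.5e-03 -1.0e+00]', 'shift [-0.1409  0.3297  0.01  ]', 'turn z 0.0010']
```

drive_tool(moves=[[[0,0,0],[-0.008,0.02,0],0.0],[[0,0,0],[-0.015,0.035,0],0.0],[[0,0,0],[-0.017,0.04,0],0.0],[[0,0,0],[-0.017,0.04,0],0.0],[[0,0,0],[-0.017,0.04,0],0.0]])

```text
time: 31.68
eef_pos: [0.4122, -0.4183, 0.2049]
tcp_rot: [0.089, 0.996, 0.003, -0.002]
contact_force: [0.7, -0.4, -3.7]
opening: 0.15
finger_force: 70.1
```

drive_tool(moves=[[[0,0,0],[-0.017,0.04,0],0.0],[[0,0,0],[-0.017,0.04,0],0.0],[[0,0,0],[-0.017,0.04,0],0.0],[[0,0,0],[-0.016,0.035,0],0.0],[[0,0,0],[0,0,0],0.0]])

```text
time: 32.3
eef_pos: [0.5054, -0.277, 0.2051]
tcp_rot: [0.087, 0.996, 0.002, -0.002]
contact_force: [0.0, -0.1, -3.2]
opening: 0.146
finger_force: 70.1
```

drive_tool(moves=[[[0,0,0],[0,0,0.04],0.0],[[0,0,0],[0,0,0.03],0.0],[[0,0,0],[0,0,0],0.0],[[0,0,0],[0,0,0],0.0]])

```text
time: 32.8
eef_pos: [0.5055, -0.2818, 0.1388]
tcp_rot: [0.089, 0.996, -0.0, 0.0]
contact_force: [-0.1, 0.3, -2.5]
opening: 0.138
finger_force: 70.1
```

Run:
```python
import pickle; from h import *; from plant import ctrl
s=ctrl.get_state(); print(s["time"],s["eef_pos"],s["opening"],s["contact_force"],s["finger_force"],togo(s,[.505,-.2819,.092],1.392))
w=ctrl.read_camera("wrist"); cv2.imwrite("pics/w10.png",w["image"][:,:,::-1])
```

```text
32.8 [ 0.5054867  -0.2818143   0.13875577] 0.13810295294996863 [-0.06190924  0.25178101 -2.53887052] 70.07120383204892 ['yaw_y 1.3927 tilt [ 1.e-04 -1.e-04 -1.e+00]', 'shift [ 0.0005 -0.0002  0.0468]', 'turn z 0.0007']
```

View pics/w10.png

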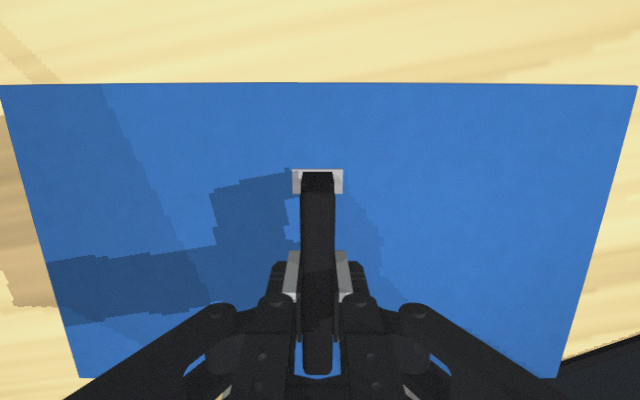

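The lid is level and square in the grip: its far edge runs flat along row 84 and the handle is at x=318. Lowering it onto the rim.

drive_tool(moves=[[[0,0,0],[0,0,0.015],0.0],[[0,0,0],[0,0,0.012],0.0],[[0,0,0],[0,0,0.008],0.0],[[0,0,0],[0,0,0.006],0.0],[[0,0,0],[0,0,0.004],0.0]])

```text
time: 33.48
eef_pos: [0.5055, -0.2816, 0.0931]
tcp_rot: [0.089, 0.996, 0.0, -0.0]
contact_force: [-0.2, 0.0, -2.9]
opening: 0.143
finger_force: 70.2
```

drive_tool(moves=[[[0,0,0],[0,0,0.002],0.0],[[0,0,0],[0,0,0],0.0],[[0,0,0],[0,0,0],0.0]])

```text
time: 33.85
eef_pos: [0.5059, -0.2819, 0.0922]
tcp_rot: [0.089, 0.996, -0.0, 0.0]
contact_force: [-0.6, 1.2, 0.2]
opening: 0.143
finger_force: 70.6
```

Contact comes at the expected height of 0.092. Press lightly, release and back off.

drive_tool(moves=[[[0,0,0],[0,0,0.002],0.0],[[0,0,0],[0,0,0],0.0],[[0,0,0],[0,0,0],0.05],[[0,0,0],[0,0,0],0.05],[[0,0,0],[0,0,0],0.05]])

```text
time: 34.48
eef_pos: [0.5057, -0.2818, 0.0894]
tcp_rot: [0.089, 0.996, -0.0, 0.0]
contact_force: [-0.9, 0.4, -0.4]
opening: 0.583
finger_force: 0.0
```

drive_tool(moves=[[[0,0,0],[0,0,-0.02],0.05],[[0,0,0],[0,0,-0.04],0.05],[[0,0,0],[0.02,0,-0.05],0.05],[[0,0,0],[0.02,0,-0.05],0.05],[[0,0,0],[0.025,0,-0.05],0.05]])

```text
time: 35.1
eef_pos: [0.4411, -0.27, 0.3028]
tcp_rot: [0.089, 0.996, -0.001, 0.001]
contact_force: [0.1, -0.7, 0.6]
opening: 0.59
finger_force: 0.0
```

drive_tool(moves=[[[0,0,0],[0,0,-0.02],0.05],[[0,0,0],[0,0,0],0.05],[[0,0,0],[0,0,0],0.05]])

```text
time: 35.48
eef_pos: [0.4414, -0.2697, 0.3173]
tcp_rot: [0.089, 0.996, 0.001, -0.001]
contact_force: [-0.3, 0.4, -0.1]
opening: 0.586
finger_force: 0.0
```

Run:
```python
import pickle; from h import *; from plant import ctrl
s=ctrl.get_state(); w=ctrl.read_camera("wrist"); c=ctrl.read_camera("side"); print(s["time"],s["eef_pos"],s["contact_force"])
P=place([.5058,-.2815,-.178],np.array(cuboid(.17,.292,.059,.059))[::2]);print(proj(w,P).round().tolist())
c0=pickle.load(open("cams0.pkl","rb"))["side"]
print("side diff vs start:",np.abs(c["image"][130:200,325:420].astype(int)-c0["image"][130:200,325:420]).mean())
o=np.zeros((400,800,3),np.uint8); o[:,:480]=w["image"][:,80:560]; o[:200,480:]=cv2.resize(c["image"][120:200,320:420],(320,200)); o[200:,480:]=cv2.resize(c0["image"][120:200,320:420],(320,200))
cv2.imwrite("pics/w11.png",o[:,:,::-1])
```

```text
35.475 [ 0.44141782 -0.26969228  0.31726287] [-0.27531875  0.41036559 -0.08169967]
[[186.0, 145.0], [445.0, 145.0], [202.0, 278.0], [429.0, 278.0]]
side diff vs start: 4.995538847117794
```

View pics/w11.png

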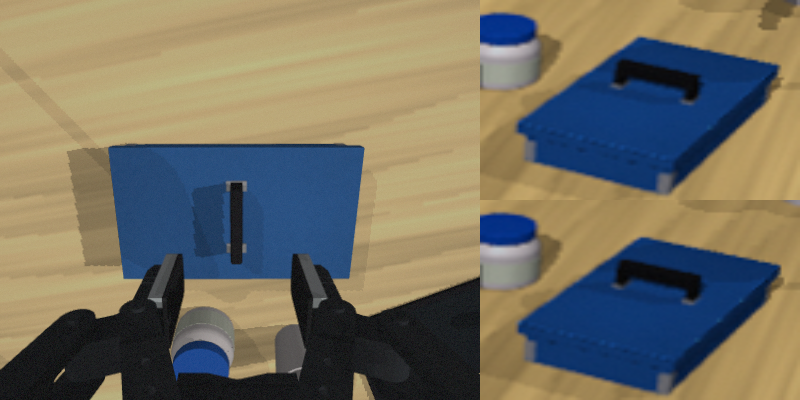

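The lid sits just as at the start: the side crops match, and the corners at (190,145) to (445,146) are level. The rack was seen empty apart from the two markers now packed. Handing in.

```bash
python3 -c "
from plant import ctrl
print(ctrl.sign_off())"
```

```text
the job is handed in; nothing more can be done
None
```

I handed the job in at about 35 s: the green and red markers, the only two on the rack, are clicked home in bays 0 and 2, the lid is back fully down on the box, and the bottle, cup, tub and tablet were not touched.

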